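# Load the specimen tray with tee-section offcuts

### The arm

A 6-joint arm with a two-finger parallel gripper is mounted at the origin on the work surface. World frame = base frame: x ahead of the robot, y to its left, z up, the work surface at z = 0. Lengths are in m, angles in rad, forces in N, time in s.
With the tool pointing down it reaches from about 0.275 to 0.825 m from the base axis. Payload 4.9 kg.
Tool frame: the origin (TCP) lies midway between the tips of the shut fingers; the grasp point (between the pads) lies 19 mm behind it (bot.grip_depth is the distance from the TCP to the grasp point, in m); z points along the fingers, y is the line along which they close (so a half turn about z gives the same grasp; the last joint's range is limited). The gripper opens to 85 mm and grips with 20 to 120 N. Pads are 22 mm wide; open, the fingers measure 114 mm over their backs; the gripper's body (76 mm by 85 mm) begins 54 mm behind the grasp point. The pads swing forward as they close: fully open they stand 13 mm farther back than shut.
Start: joints at [0.968, 0.326, -0.193, 1.052, 0, 1.437], TCP at [0.248, 0.491, 0.231] pointing down, gripper open.
Joint ranges: [-2.65, 2.65], [-0.97, 1.79], [-1.3, 1.35], [-1.93, 2.1], [-1.47, 1.37], [-3.14, 3.14]. Speed limits (rad/s): [2.57, 2.57, 3.14, 3.14, 3.14, 3.14].

### API

Orientations are given as a unit quaternion [w, x, y, z].
In Python, from cell import bot gives the robot as it stands. Calls block until the motion is done:
- bot.move_pose(position, orientation): joint-space move of the TCP to a pose.
- bot.move_linear(position, speed=0.15, rotation=None, until_force=None): straight line of the TCP; rotation=None keeps the orientation; speed is the mean speed in m/s. With until_force (N) it stops when the force on the tool has changed by that much, and returns True; else False.
- bot.goto_joints(angles): joint-space move.
- bot.set_gripper(opening, grasp_force=None): opening from 0.0 (shut) to 1.0 (fully open); grasp_force is the grip in N (None keeps the last); returns when the fingers have stopped.
- bot.wait(seconds).
- bot.solve_ik(position, orientation): joint angles nearest the present ones, or None.
- bot.camera(name): name is "side" or "top"; returns the picture (420x560x3 uint8, red, green, blue); there is no depth.
- bot.calibration(name): a dict with "mtx" (3x3 intrinsics, pixels), "extrinsics" (4x4, takes a point from world to camera coordinates). Camera axes: x right, y down, z forward; pixel columns grow to the right and rows downward; lengths in m; the calibration is good to about 2 mm. A picture is of the moment at which its call begins. calibration takes no time and is no camera call.
A pose or a line that the arm cannot do raises bot.PlanningError and nothing moves.
- bot.close_job(): hands the job in; it is judged then, once.
Trained networks look in the newest picture that a camera, given by its name, has taken for a name from the list of things; names that differ only in an ending like _2 or _b are one class to them, and where a whole thing is asked for, a point or a joint stands for the part that bears it (a point fixed in the world has none). Each returns a list of dicts, best first, with "confidence" (0 to 1); they miss things now and then, are a little off and sometimes report something else, mostly with a low value. They report only what shows in the picture. A call takes as long as a camera call.
- bot.search_frame(camera, thing): "bbox" ([left, top, width, height] in pixels, round what is visible of it).
Readings, each from a call of its own:
- bot.read_clock(): time.
- bot.read_joint_positions(): joint angles.
- bot.read_joint_vel(): joint speeds.
- bot.read_joint_efforts(): joint torques, N m.
- bot.read_position(): TCP position.
- bot.read_tool_rot(): TCP orientation.
- bot.read_ft_force(): force on the tool from outside, world axes, zero at the start.
- bot.read_moment(): the same for the moment, N m.
- bot.read_gripper_width(): opening from 0.0 (shut) to 1.0 (fully open).
- bot.read_finger_force(): force on a finger pad.
Only numpy, scipy, OpenCV 4.12 (cv2) and the standard library are available. Lean on these libraries where they do the work, as an engineer would, in place of code of your own. Each camera call takes 0.05 s, during which the arm holds its last target. There are 200 camera calls.

### The job

Load the blue tray with the three steel tee offcuts, all standing flange down: first lay the long tee along the stop bar, close up against it, then the spacer bar close up against the long tee, then the medium tee close up against the spacer's other side, so that these lie parallel to the stop, centred on it, with an even gap set by the spacer, which stays in. The short tee goes flat on the tray floor inside the white framed pocket, with its centre near the pocket's, at any time. Leave the two look-alike angle offcuts where they lie.

Things in the scene. Friction and masses are not known exactly. Their poses are not given: they have to be found in the camera images.
- tee_long: Longest of three loose dark steel tee-section offcuts, standing like an inverted T: flat flange 80 x 50 x 8 mm underneath, upright web 80 long x 8 thick along the middle of the flange, 40 mm high overall, about 0.41 kg. Origin: centre of the underside; x along the web, y across it, z up. It can be picked by the web from above (fingers closing along y).
- tee_medium: Medium tee-section offcut: the same section (flange 50 wide, 8 thick; web 8 thick, 40 high overall) but 56 mm long in x, about 0.29 kg. Origin and axes as tee_long.
- tee_short: Short tee-section offcut: the same section but 36 mm long in x (so shorter than its flange is wide), about 0.19 kg. Origin and axes as tee_long.
- spacer: Loose bright steel spacer bar: foot 60 long (x) x 16 thick (y) x 14 mm high, with a grip tab 26 long x 8 thick standing on its middle, up to 46 mm above its underside (pick it by the tab, fingers closing along y); about 0.16 kg. Origin: centre of the underside; x along the bar, z up.
- angle_long: Look-alike, not to be touched: loose dark steel angle (L-section) offcut 80 long (x) x 50 wide, 8 thick, its upright leg (40 mm high) along the +y edge, not the middle. Origin: centre of the underside of the flat leg.
- angle_short: Look-alike, not to be touched: the same L-section, 46 mm long in x. Origin as angle_long.
- tray: Blue open tray, fixed: 128 (x) x 278 (y) x 18 mm high, walls 5 mm, inner floor 5 mm above its underside. Origin: centre of the underside, on the table; x across its short side, y along its long side, z up.
- stop: Bright steel stop bar fixed across the tray: 100 long (x) x 20 thick (y) x 14 mm high, its axes parallel to the tray's. Origin: centre of its underside, on the tray's inner floor, 96 mm from the tray's centre along the tray's +y or -y (it varies; the pocket is at the other end). Only the side facing the pocket has room for a tee (30 mm behind it to the tray wall).
- pocket: Framed pocket fixed in the tray at the other end from the stop: a white rectangular frame, 56 (x) x 74 (y) mm outside, rails 4 wide and 6 mm high, open in the middle (48 x 66 mm, the tray's floor shows). Origin: its centre, on the tray's inner floor; axes parallel to the tray's. Between stop and pocket frame lie 145 mm of free floor.

How it is judged:
On the way, in this order (a step that is already met when the one before it is completed fails the run):
1. the long tee stands in the tray against the stop bar, released (z of tee_long in the frame of tray between 0.001 and 0.009 m and angle between tee_long's own z axis and vertical below 0.1 rad and linear speed of tee_long below 0.02 m/s and angular speed of tee_long below 0.2 rad/s and contact force between tee_long and the fingers below 0.1 N and y of tee_long in the frame of stop between -0.045 and 0.045 m and x of tee_long in the frame of stop between -0.02 and 0.02 m and angle between the x axis of tee_long and the x axis of stop, either way round below 0.12 rad), for 0.2 s.
2. the spacer bar stands in the tray against the long tee, released (all of step 1 and z of spacer in the frame of tray between 0.001 and 0.009 m and angle between spacer's own z axis and vertical below 0.1 rad and linear speed of spacer below 0.02 m/s and angular speed of spacer below 0.2 rad/s and contact force between spacer and the fingers below 0.1 N and y of spacer in the frame of tee_long between -0.043 and 0.043 m and x of spacer in the frame of stop between -0.02 and 0.02 m and angle between the x axis of spacer and the x axis of stop, either way round below 0.12 rad), for 0.2 s.
3. the medium tee stands in the tray against the spacer, released (all of step 2 and z of tee_medium in the frame of tray between 0.001 and 0.009 m and angle between tee_medium's own z axis and vertical below 0.1 rad and linear speed of tee_medium below 0.02 m/s and angular speed of tee_medium below 0.2 rad/s and contact force between tee_medium and the fingers below 0.1 N and y of tee_medium in the frame of spacer between -0.043 and 0.043 m and x of tee_medium in the frame of stop between -0.02 and 0.02 m and angle between the x axis of tee_medium and the x axis of stop, either way round below 0.12 rad and y of tee_medium in the frame of tee_long between -0.08 and 0.08 m and angle between the x axis of tee_medium and the x axis of tee_long, either way round below 0.12 rad), for 0.2 s.
At the end, for the whole second after the job is handed in: All four upright on the tray floor, released, at rest; long tee, spacer, medium tee each within 10 mm of the neighbour before (stop first), tees at most 30 mm apart, within 20 mm of the stop's middle, parallel within 0.12 rad; short tee within 15 mm of the pocket's centre; angles moved under 20 mm (all of step 3 and z of tee_short in the frame of tray between 0.001 and 0.009 m and angle between tee_short's own z axis and vertical below 0.1 rad and linear speed of tee_short below 0.02 m/s and angular speed of tee_short below 0.2 rad/s and contact force between tee_short and the fingers below 0.1 N and horizontal distance between tee_short and pocket below 0.015 m and distance of each of angle_long, angle_short from where it was at the start of the episode below 0.02 m); the robot touches nothing.
It fails at once if a look-alike angle offcut is moved by more than 20 mm (distance of any of angle_long, angle_short from where it was at the start of the episode above 0.02 m).
It also fails if it takes over 102 s, if anything falls off the work surface, if the arm or the gripper's body presses on something with over 40 N, if the wrist force passes 120 N, or if a joint passes its speed limit or range.

## Working session

There is one attempt and no reset: what is moved stays moved. The work goes in short steps, each a Python script; the robot and the scene stay as the last script left them, time stands still between calls to the robot, and variables do not carry over. Pictures are saved under pics/ and viewed, at most 14 in all, crops included, and the job is handed in when it is done.

```bash
mkdir -p pics; python3 - <<'E'
from cell import bot
import cv2,numpy as np
np.set_printoptions(precision=4,suppress=True)
for n in("top","side"):
    im=bot.camera(n); cv2.imwrite(f"pics/{n}0.png",cv2.cvtColor(im,cv2.COLOR_RGB2BGR))
    c=bot.calibration(n); print(n,c["mtx"],c["extrinsics"])
    for t in "tee_long tee_medium tee_short spacer angle_long angle_short tray stop pocket".split():
        print(t,[(np.round(d["bbox"]).tolist(),round(d["confidence"],2)) for d in bot.search_frame(n,t)][:3])
print(bot.read_clock(),bot.read_tool_rot())
E
```

```text
top [[384.5702   0.     279.5633]
 [  0.     384.5702 210.398 ]
 [  0.       0.       1.    ]] [[-0.0215 -0.9998  0.0053  0.0409]
 [-0.9884  0.0205 -0.1503  0.5487]
 [ 0.1502 -0.0085 -0.9886  0.723 ]
 [ 0.      0.      0.      1.    ]]
tee_long [([228.0, 243.0, 26.0, 39.0], 0.58), ([107.0, 231.0, 22.0, 27.0], 0.5)]
tee_medium [([167.0, 243.0, 29.0, 35.0], 0.82)]
tee_short [([164.0, 185.0, 29.0, 21.0], 0.64)]
spacer [([108.0, 229.0, 20.0, 29.0], 0.57)]
angle_long [([226.0, 187.0, 35.0, 48.0], 0.72)]
angle_short [([235.0, 139.0, 31.0, 33.0], 0.93)]
tray [([302.0, 188.0, 141.0, 76.0], 0.92), ([233.0, 143.0, 34.0, 29.0], 0.19)]
stop [([413.0, 207.0, 15.0, 49.0], 0.97)]
pocket [([305.0, 211.0, 40.0, 28.0], 0.7)]
side [[424.949    0.     278.6602]
 [  0.     424.949  215.3863]
 [  0.       0.       1.    ]] [[ 0.8695 -0.4934 -0.0241 -0.4651]
 [-0.293  -0.4758 -0.8293  0.2221]
 [ 0.3977  0.7281 -0.5583  0.6021]
 [ 0.      0.      0.      1.    ]]
tee_long [([191.0, 208.0, 48.0, 34.0], 0.73)]
tee_medium [([185.0, 188.0, 28.0, 21.0], 0.67)]
tee_short [([238.0, 168.0, 23.0, 26.0], 0.72)]
spacer [([178.0, 160.0, 24.0, 20.0], 0.52)]
angle_long [([240.0, 198.0, 42.0, 35.0], 0.93)]
angle_short [([298.0, 186.0, 29.0, 32.0], 0.75)]
tray [([251.0, 241.0, 154.0, 150.0], 0.84)]
stop [([313.0, 329.0, 70.0, 34.0], 0.97)]
pocket [([272.0, 251.0, 46.0, 31.0], 0.98), ([254.0, 241.0, 150.0, 148.0], 0.25)]
1.0 [-0.      0.2323  0.9727  0.    ]
```

View pics/top0.png

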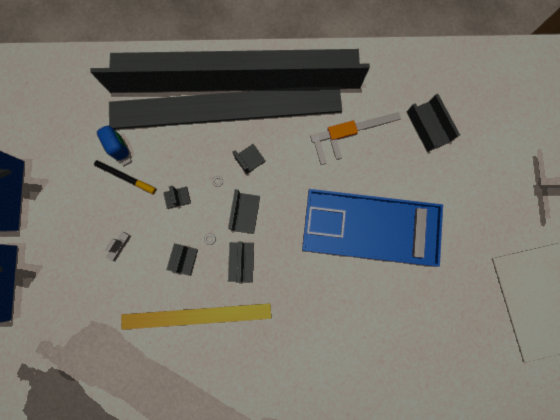

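View pics/side0.png

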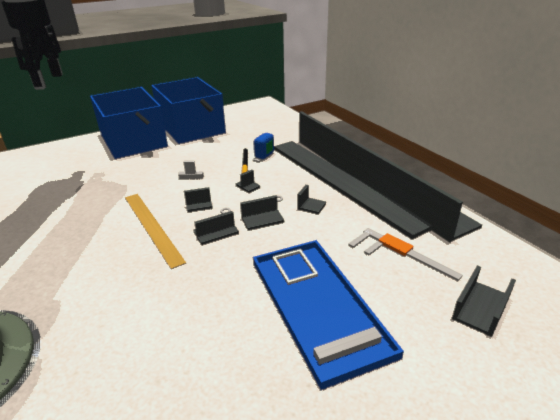

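```bash
cat > vis.py <<'E'
import cv2,numpy as np
from cell import bot
from scipy.optimize import minimize
def box(x0,x1,y0,y1,z0,z1): return np.array([[x,y,z] for x in(x0,x1) for y in(y0,y1) for z in(z0,z1)],float)/1000
def tee(L): return [box(-L/2,L/2,-25,25,0,8),box(-L/2,L/2,-4,4,0,40)]
def ang(L): return [box(-L/2,L/2,-25,25,0,8),box(-L/2,L/2,17,25,0,40)]
M=dict(tee_long=tee(80),tee_medium=tee(56),tee_short=tee(36),angle_long=ang(80),angle_short=ang(46),
 spacer=[box(-30,30,-8,8,0,14),box(-13,13,-4,4,14,46)],tray=[box(-64,64,-139,139,0,18)],stop=[box(-50,50,-10,10,0,14)])
C={n:bot.calibration(n) for n in("top","side")}
def proj(n,P):
    E=C[n]["extrinsics"]; q=(P@E[:3,:3].T+E[:3,3])@C[n]["mtx"].T
    return q[:,:2]/q[:,2:]
def place(P,p):
    c,s=np.cos(p[2]),np.sin(p[2])
    return P@np.array([[c,-s,0],[s,c,0],[0,0,1]]).T+[p[0],p[1],p[3]]
def hulls(n,thing,p): return [cv2.convexHull(proj(n,place(B,p)).astype(np.float32)) for B in M[thing]]
S=4
def sil(n,thing,p,off,size):
    m=np.zeros((size[1]*S,size[0]*S),np.uint8)
    for h in hulls(n,thing,p): cv2.fillPoly(m,[np.round(((h-off+.5)*S-.5)*16).astype(np.int32)],1,shift=4)
    return cv2.resize(m.astype(np.float32),tuple(size),interpolation=cv2.INTER_AREA)
def backproj(n,uv,z):
    E=C[n]["extrinsics"];R,t=E[:3,:3],E[:3,3]
    d=R.T@np.linalg.inv(C[n]["mtx"])@[*uv,1]; o=-R.T@t
    return (o+d*(z-o[2])/d[2])[:2]
def fit(thing,soft,p0,pad=25,views=("top","side"),zfree=True,yaws=np.arange(0,np.pi,np.pi/6)):
    "soft: name-> float mask 0..1 ; minimise squared silhouette difference"
    W={}
    for n in views:
        u=proj(n,np.array([[p0[0],p0[1],.02]]))[0]; o=np.maximum(np.round(u-pad),0).astype(int); 
        W[n]=(o,soft[n][o[1]:o[1]+2*pad,o[0]:o[0]+2*pad])
    def f(p,zf=True):
        q=[p[0],p[1],p[2]/10,p[3] if len(p)>3 else p0[3]]
        return sum(((sil(n,thing,q,o,m.shape[::-1])-m)**2).sum() for n,(o,m) in W.items())
    best=None
    for y in yaws:
        s=np.array([[0,0,0]]+[[.008,0,0],[0,.008,0],[0,0,3.]]); x=np.array([p0[0],p0[1],y*10])
        r=minimize(f,x,method="Nelder-Mead",options=dict(initial_simplex=x+s,maxiter=120))
        if best is None or r.fun<best.fun: best=r
    if zfree:
        x=np.append(best.x,p0[3]); s=np.vstack([np.zeros(4),np.diag([.002,.002,.3,.003])])
        best=minimize(f,x,method="Nelder-Mead",options=dict(initial_simplex=x+s,maxiter=300))
    x=best.x; return [x[0],x[1],x[2]/10,x[3] if zfree else p0[3]],best.fun
E
cat > m1.py <<'E'
from vis import *
import json
I={n:cv2.imread(f"pics/{n}0.png") for n in("top","side")}
dark={n:np.clip((150-i.max(2).astype(float))/90,0,1).astype(np.float32) for n,i in I.items()}
blue={n:(((i[...,0].astype(int)-i[...,2])>60)).astype(np.uint8) for n,i in I.items()}
for n in blue: # fill tray contour
    cs,_=cv2.findContours(blue[n],cv2.RETR_EXTERNAL,cv2.CHAIN_APPROX_NONE)
    u=proj(n,np.array([[*backproj("top",(372,228),.01),.01]]))[0]
    c=[c for c in cs if cv2.pointPolygonTest(c,tuple(map(float,u)),False)>=0][0]
    m=np.zeros(blue[n].shape,np.uint8);cv2.drawContours(m,[c],-1,1,-1);blue[n]=m.astype(np.float32)
P={}
for t,uv in dict(tee_long=(241,262),tee_medium=(182,260),tee_short=(177,197),angle_long=(245,212),angle_short=(250,157)).items():
    p0=[*backproj("top",uv,.015),0,0]
    P[t],e=fit(t,dark,p0,pad=27 if "long" in t else 21,yaws=np.arange(0,2*np.pi if "ang" in t else np.pi,np.pi/4)); print(t,np.round(P[t],4),round(e,1))
P["tray"],e=fit("tray",blue,[*backproj("top",(372,228),.01),0,0],pad=100,yaws=[1.5]); P["tray"][2]%=np.pi;print("tray",np.round(P["tray"],4),e)
json.dump(P,open("P.json","w"))
for n,(x,y,w,h,k) in dict(top=(95,130,190,160,3.7),side=(160,145,200,160,3.7)).items():
    v=cv2.resize(I[n][y:y+h,x:x+w],None,fx=k,fy=k,interpolation=cv2.INTER_CUBIC)
    for t in P:
        if t!="tray":
            for hh in hulls(n,t,P[t]): cv2.polylines(v,[np.round((hh-[x,y]+.5)*k).astype(np.int32)],True,(0,0,255) if "tee" in t else (0,200,0),1)
    cv2.imwrite(f"pics/{n}_fit.png",v)
x,y,w,h,k=290,175,165,100,4.5
v=cv2.resize(I["top"][y:y+h,x:x+w],None,fx=k,fy=k,interpolation=cv2.INTER_CUBIC)
for hh in hulls("top","tray",P["tray"]): cv2.polylines(v,[np.round((hh-[x,y]+.5)*k).astype(np.int32)],True,(0,0,255),1)
a=np.array(P["tray"])
for s in(1,-1):
    d=np.array([-np.sin(a[2]),np.cos(a[2])])*.096*s
    for hh in hulls("top","stop",[a[0]+d[0],a[1]+d[1],a[2],.005]): cv2.polylines(v,[np.round((hh-[x,y]+.5)*k).astype(np.int32)],True,(0,255,255),1)
cv2.imwrite("pics/tray_fit.png",v)
E
python3 m1.py
```

```text
tee_long [ 0.4506  0.1103 -0.0351  0.0021] 321.1
tee_medium [ 0.4585  0.2299 -0.2624  0.0018] 90.2
tee_short [0.5864 0.2428 0.2424 0.0024] 111.6
angle_long [5.5160e-01 1.0100e-01 6.1122e+00 2.2000e-03] 171.1
angle_short [6.6800e-01 9.0700e-02 6.8975e+00 2.4000e-03] 118.2
tray [ 5.168e-01 -1.590e-01  3.005e+00  1.200e-03] 998.0703125
```

View pics/top_fit.png

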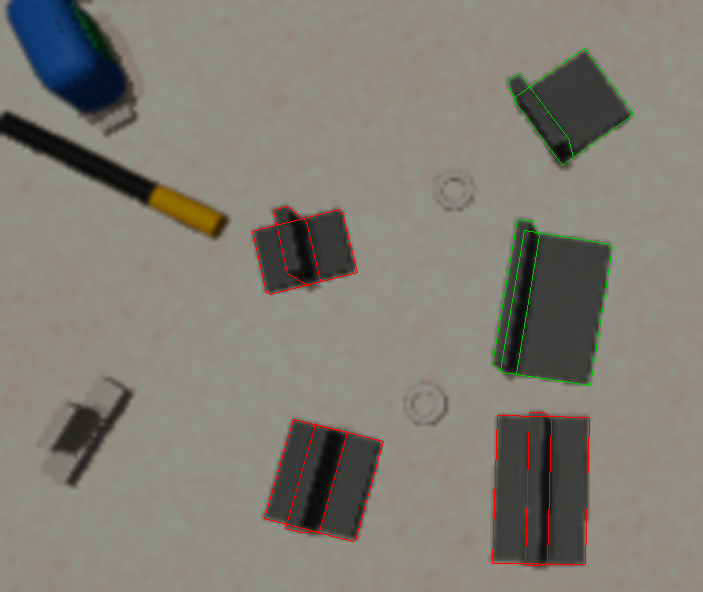

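View pics/side_fit.png

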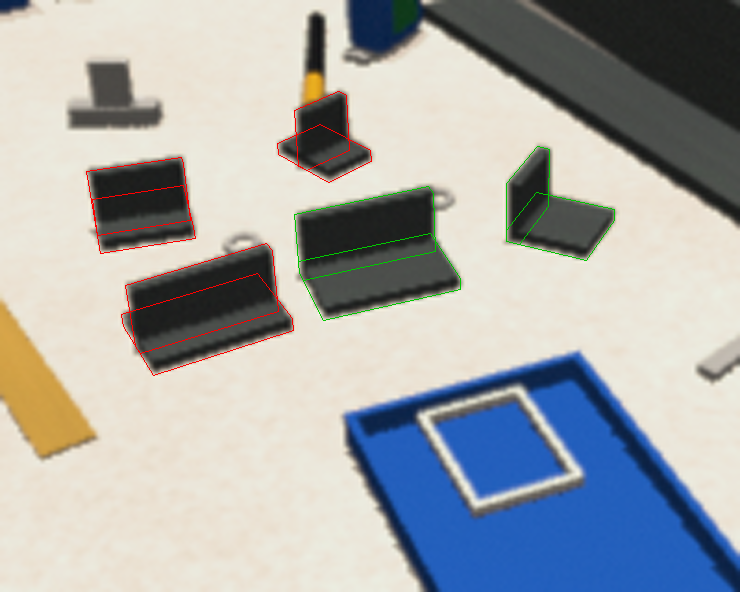

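View pics/tray_fit.png

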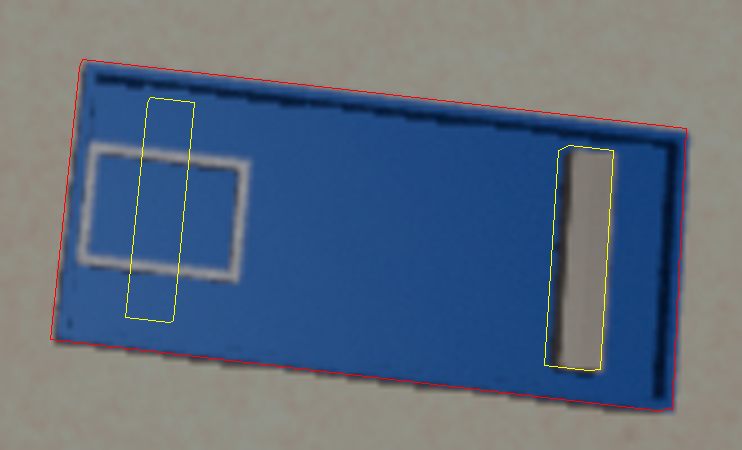

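The top crop shows both long tee (web in the middle, ~(540,490)) and the medium and short tees, with their outlines agreeing to about 1 px. The angles (green) have the web at the edge. The side view agrees to 1–2 px. The stop is at the tray's right (−y) end and the pocket at the left. The spacer's corners can be read at top crop (133,393),(70,487) and side crop (160,123),(69,127), with the tab top at (88..130,62).

```bash
cat > m2.py <<'E'
from vis import *
import json
from scipy.optimize import least_squares
P=json.load(open("P.json")); k=3.7
I={n:cv2.imread(f"pics/{n}0.png") for n in("top","side")}
pt=lambda n,l:np.array(l)/k-.5+dict(top=(95,130),side=(160,145))[n]
obs=[("top",[[30,-8,0],[-30,-8,0]],[[133,393],[70,487]]),("side",[[30,-8,0],[-30,-8,0],[-13,4,46],[13,4,46]],[[160,123],[69,127],[88,63],[130,62]])]
f=lambda p:np.concatenate([(proj(n,place(np.array(L)/1000,p))-pt(n,U)).ravel() for n,L,U in obs])
r=least_squares(f,[*backproj("top",(118,246),.01),-.59,0]); P["spacer"]=list(r.x); print("spacer",r.x.round(4),r.fun.round(1))
M["stop"]=[box(-50,50,-10,10,14,14)]; M["pocket"]=[box(-28,28,-37,37,6,6)]
a=np.array(P["tray"]); a[2]-=np.pi; d=np.array([np.sin(a[2]),-np.cos(a[2])])  # toward stop
print("tray yaw",a)
for t,s,e in(("stop",.096,14),("pocket",-.096,6)):
    soft={}
    c0=[*(a[:2]+d*s),a[2],.005]
    for n in I:
        g=(I[n][...,2].astype(int)>95).astype(np.uint8)
        u=proj(n,np.array([[c0[0],c0[1],.012]]))[0]; roi=np.zeros_like(g); 
        cv2.fillPoly(roi,[cv2.convexHull(np.round(proj(n,place(box(-57,57,-132,132,18,18),a))).astype(np.int32))],1); g&=roi
        cs,_=cv2.findContours(g,cv2.RETR_EXTERNAL,cv2.CHAIN_APPROX_NONE); c=max((c for c in cs if np.linalg.norm(c.mean((0,1))-u)<30),key=cv2.contourArea)
        m=np.zeros(g.shape,np.uint8);cv2.drawContours(m,[c],-1,1,-1);soft[n]=m.astype(np.float32)
    for v in(("top",),("side",),("top","side")):
        q,e=fit(t,soft,c0,pad=40,views=v,zfree=len(v)>1,yaws=[a[2]]); print(t,v,np.round(q,4),round(e,1))
    P[t]=q
json.dump(P,open("P.json","w"))
dark={n:np.clip((150-i.max(2).astype(float))/90,0,1).astype(np.float32) for n,i in I.items()}
for t in("tee_long","tee_medium","tee_short"):
    for v in("top","side"):
        q,e=fit(t,dark,[*P[t][:3],0],pad=27 if "long" in t else 21,views=(v,),zfree=False,yaws=[P[t][2]]); print(t,v,np.round(q,4),round(e,1))
E
python3 m2.py
```

```text
spacer [ 0.4885  0.3616 -0.5556  0.0008] [-0.2 -0.4  0.4 -0.6 -0.5  1.6  0.1  0.5  0.  -1.1 -0.8 -0.9]
tray yaw [ 0.51675629 -0.15896737 -0.13658924  0.00115035]
stop ('top',) [ 0.5026 -0.2558 -0.136   0.005 ] 20.2
stop ('side',) [ 0.5036 -0.2552 -0.1379  0.005 ] 25.0
stop ('top', 'side') [ 0.5032 -0.2556 -0.1352  0.0056] 45.8
pocket ('top',) [ 0.529  -0.0659 -0.1425  0.005 ] 11.7
pocket ('side',) [ 0.5298 -0.0648 -0.1472  0.005 ] 82.2
pocket ('top', 'side') [ 0.5292 -0.0659 -0.135   0.0057] 95.6
tee_long top [ 0.4504  0.1105 -0.0504  0.    ] 17.9
tee_long side [ 0.4524  0.1132 -0.0116  0.    ] 291.5
tee_medium top [ 0.4586  0.2302 -0.2634  0.    ] 9.5
tee_medium side [ 0.4611  0.235  -0.261   0.    ] 78.5
tee_short top [0.5868 0.2434 0.2315 0.    ] 18.8
tee_short side [0.59   0.2478 0.3485 0.    ] 89.4
```

```bash
cat > act.py <<'E'
from vis import *
import json
P=json.load(open("P.json")); Y=P["stop"][2]; N=np.array([-np.sin(Y),np.cos(Y)])  # stop -> pocket
S0=np.array(P["stop"][:2])
def quat(th): return np.array([0,np.cos(th/2),np.sin(th/2),0])
def goto(xy,z,yaw):
    j0=np.array(bot.read_joint_positions()); best=None
    for k in(-1,0,1):
        q=quat(yaw+k*np.pi); s=bot.solve_ik([*xy,z],q)
        if s is not None:
            c=np.abs(np.array(s)-j0).max()
            if best is None or c<best[0]: best=(c,q)
    bot.move_pose([*xy,z],best[1])
def pick(p,h,opening=.45):
    bot.set_gripper(opening); goto(p[:2],.14,p[2])
    bot.move_linear([*p[:2],.05],speed=.2)
    hit=bot.move_linear([*p[:2],h],speed=.06,until_force=8)
    bot.set_gripper(0,grasp_force=60)
    bot.move_linear([*p[:2],.14],speed=.15)
    print("picked hit",hit,"w",bot.read_gripper_width(),"F",bot.read_finger_force(),"t",bot.read_clock())
def place(xy,yaw,h,slide=None):
    goto(xy,.14,yaw); bot.move_linear([*xy,.005+h+.012],speed=.15)
    hit=bot.move_linear([*xy,.005+h-.004],speed=.03,until_force=5); p=np.array(bot.read_position())
    print("down",hit,p.round(4))
    if slide is not None:
        h2=bot.move_linear(p+[*slide,.0005],speed=.015,until_force=10); p=np.array(bot.read_position()); print("slid",h2,p.round(4))
        if h2: bot.move_linear(p-[*(.0007*slide/np.linalg.norm(slide)),0],speed=.02)
        p=np.array(bot.read_position())
    bot.set_gripper(.22); bot.wait(.2)
    bot.move_linear([*p[:2],.14],speed=.15); print("t",bot.read_clock())
    return p
def snap(name,n="top",roi=(290,175,165,100),k=4.5):
    im=cv2.cvtColor(bot.camera(n),cv2.COLOR_RGB2BGR); x,y,w,h=roi
    cv2.imwrite(f"pics/{name}.png",cv2.resize(im[y:y+h,x:x+w],None,fx=k,fy=k,interpolation=cv2.INTER_CUBIC))
E
python3 - <<'E'
from act import *
pick([.4507,.1108,-.048],.012)
p=place(S0+N*.040,Y,.012,slide=-N*.010)
print("offset from stop along N",(p[:2]-S0)@N)
bot.move_linear([*(p[:2]+[0,.25]),.2],speed=.3)
snap("after_long"); snap("after_long_s","side",(240,235,175,160),3.7)
E
```

```text
picked hit False w 0.08313397085483369 F 58.367902636528015 t 5.9
down True [ 0.5091 -0.2163  0.0175]
slid True [ 0.5079 -0.2229  0.0175]
t 10.8167
offset from stop along N 0.03308573397139375
```

View pics/after_long.png

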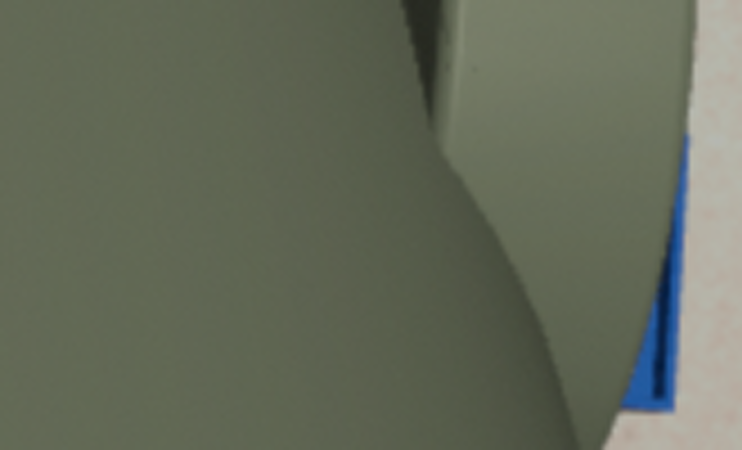

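View pics/after_long_s.png

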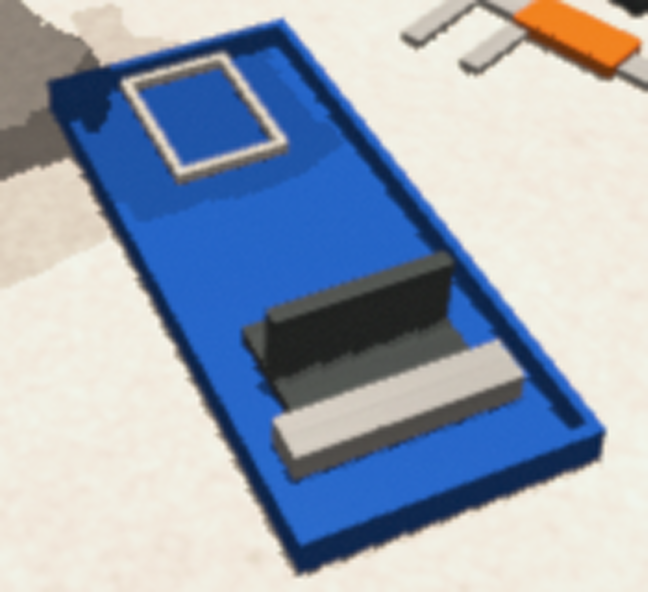

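The side view shows the long tee standing flat and parallel, touching the stop (web at crop ~(360,300), stop at ~(398,400)) and centred on it. The arm hides the top view. Next is the spacer.

```bash
python3 - <<'E'
from act import *
T=S0+N*.0338
pick([*P["spacer"][:3]],.0175)
p=place(T+N*.0385,Y,.0175,slide=-N*.010)
print("spacer from tee",(p[:2]-T)@N)
bot.move_linear([*(p[:2]+[0,.25]),.2],speed=.3)
snap("after_sp","side",(240,235,175,160),3.7)
E
```

```text
picked hit False w 0.08170142737835821 F 59.01911437511444 t 16.1667
down True [ 0.5135 -0.1843  0.0229]
slid True [ 0.5124 -0.1903  0.0229]
t 21.6917
spacer from tee 0.03221696735393693
```

View pics/after_sp.png

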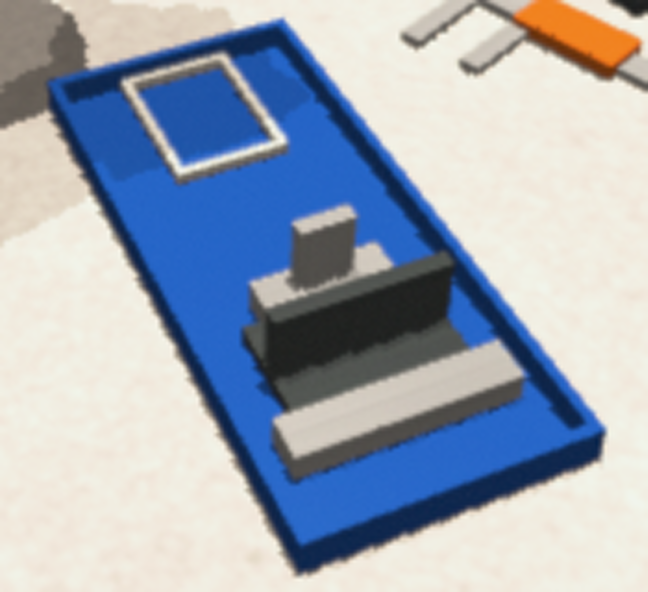

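The spacer stands upright against the long tee (tab at ~(323,245)). Next come the medium tee and the short tee.

```bash
python3 - <<'E'
from act import *
T=S0+N*.0665
pick([.459,.231,-.263],.012)
p=place(T+N*.0385,Y,.012,slide=-N*.010)
print("medium from stop",(p[:2]-S0)@N)
pick([.5872,.2440,.236],.012,.4)
C0=np.array(P["pocket"][:2])-N*.0015
p=place(C0,Y,.012)
bot.move_linear([*(p[:2]+[-.1,.25]),.25],speed=.3)
snap("end_s","side",(240,235,175,160),3.7); snap("end_t")
E
```

```text
picked hit False w 0.0815223540634869 F 58.38508665561676 t 26.6167
down True [ 0.5178 -0.1518  0.0175]
slid True [ 0.5169 -0.1575  0.0176]
t 31.65
medium from stop 0.09914538426644973
picked hit False w 0.07884001250142687 F 59.13791477680206 t 36.1917
down True [ 0.5294 -0.0676  0.0176]
t 40.175
```

View pics/end_s.png

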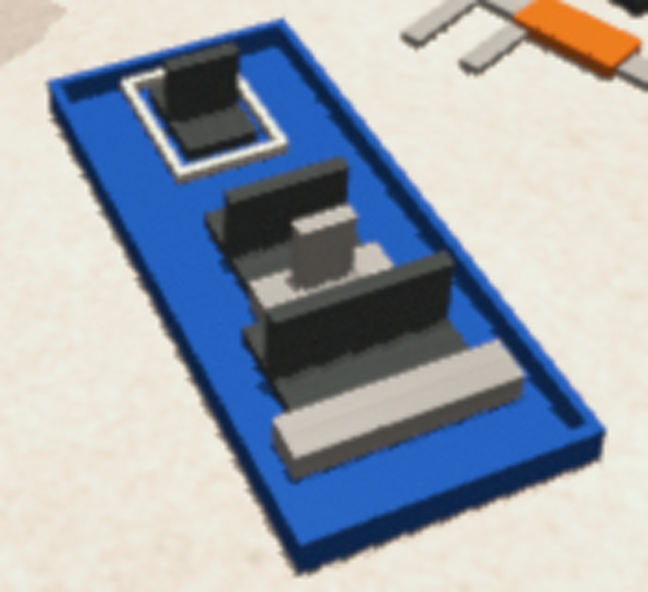

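View pics/end_t.png

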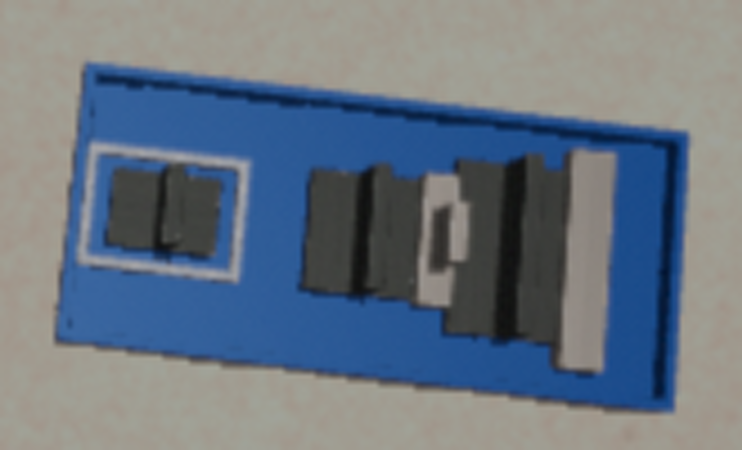

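Both views show the stop, long tee, spacer and medium tee touching, parallel and centred. The short tee sits flat and centred in the pocket, at top crop (163,212).

```bash
python3 -c "
from cell import bot
print(bot.close_job())"
```

```text
the job is handed in; nothing more can be done
None
```

The job is handed in after about 41 s on the robot clock: the long tee, spacer and medium tee stand close up against the stop, the short tee is flat in the pocket, and the arm never went for the angles; the verdict itself was not shown to me.

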